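Open the sprung lid of a cuvette holder

TASK

Open the cuvette holder for loading: press down the release tab on its front deck until the sprung lid pops up, then push the lid back until it is fully open, and leave it so. Do it gently, by touch alone with the fingertips: nothing is to be gripped or picked up, and the small things standing about must stay where they are.

Things in the scene. Friction and masses are not known exactly. Their poses are not given: they have to be found in the camera images.
- holder: Cuvette holder, a white housing fixed to the bench, 137 mm long (its x, from -84 to +53 mm), 110 mm wide (its y), 56 mm high to its walls. Origin: on the bench under it; x points from its front to the hinge at its rear, z up. A low front deck (x -84 to -31 mm, top 42 mm above the bench) carries the release tab; behind it a walled chamber with an aluminium cuvette block is covered by a grey lid hinged at the rear. It may stand turned up to 0.4 rad.
- tab_top (a point): Centre of the top face of the release tab, a grey ridged key 34 mm (holder x) by 46 mm (y), on the front deck, 60 mm in front of the holder's origin and 55 mm above the bench when up; axes as the holder's. It goes straight down.
- tab (a joint): Travel of the release tab in m: 0 up, 0.008 fully down. It springs back; about 1.5 N starts it and 4 N holds it fully down; over 40 N would harm it. The lid is let go at about 0.005. The lid stays up when the tab is let go.
- lid_edge (a point): Middle of the lid's front edge (87 mm from the hinge, lid 110 mm wide and 8 mm thick), 60 mm above the bench when shut, about 128 mm when popped up, about 143 mm when fully open. Its x axis points from this edge to the hinge along the lid, y along the edge. From the underside, 10 to 20 mm behind this edge and 40 mm to either side of its middle, two small steel strikes 10 mm wide project 13 mm; between them the underside is smooth.
- lid_hinge (a point): Middle of the hinge line, at the rear of the holder, 52 mm behind its origin, 58 mm above the bench; the line runs along its y axis (axes as the holder's).
- lid (a joint): Angle of the lid in rad: 0 shut and latched; a spring lifts it by itself to about 0.9 when the tab is pressed (in about 1 s) and then no longer acts; 1.85 is fully open against its stop, leaning back past upright. From 0.9 on a stiff hinge (about 0.06 N m) keeps it where it is left; about 1 to 2 N at its edge moves it; over 30 N on it would harm it.
- vial: Bystander, to be left alone: white plastic vial with a black cap, 36 mm wide, 78 mm tall. Origin under its middle.
- weighing_bottle: Bystander, to be left alone: glass weighing bottle with a knobbed lid, 36 mm wide, 52 mm tall. Origin under its middle.
- cup: Bystander, to be left alone: white plastic cup, 47 mm wide, 46 mm tall. Origin under its middle.
- beaker: Bystander, to be left alone: small glass beaker, 51 mm wide, 60 mm tall. Origin under its middle.
- cork: Bystander, to be left alone: cork bung, 26 mm wide, 26 mm tall. Origin under its middle.

How it is judged (in metres and radians):
On the way, in this order (a step that is already met when the one before it is completed fails the run):
1. the release tab is pressed down with the fingers (value of joint tab above 0.004 m and contact force between the fingers and tab above 0.5 N).
2. the lid has popped up by its spring (value of joint lid between 0.7 and 1.2 rad), for 0.1 s.
3. the lid is pushed fully open (value of joint lid above 1.72 rad), for 0.2 s.
At the end, for the whole second after the job is handed in: the lid rests open at more than 1.72 rad (stop at 1.85), the tab is up again, and the vial, weighing bottle, cup, beaker and cork are within 25 mm of where they stood (value of joint lid above 1.72 rad and velocity of joint lid below 0.05 rad/s and value of joint tab below 0.002 m and distance of each of vial, weighing_bottle, cup, beaker, cork from where it was at the start of the episode below 0.025 m); the robot touches nothing.
It fails at once if the vial, weighing bottle, cup, beaker or cork is lifted, carried, knocked over or pushed away (moved more than 25 mm) (distance of any of vial, weighing_bottle, cup, beaker, cork from where it was at the start of the episode above 0.025 m).
It fails at once if the holder is pressed harder than 60 N (contact force between the arm and holder above 60 N).
It fails at once if the lid is gripped or forced (fingers on it with over 30 N) (contact force between the fingers and lid above 30 N).
It fails at once if the tab is gripped or forced (fingers on it with over 40 N) (contact force between the fingers and tab above 40 N).
It also fails if it takes over 48 s, if anything falls off the work surface, if the arm or the gripper's body presses on something with over 40 N, if the wrist force passes 120 N, or if a joint passes its speed limit or range.

ROBOT

A 7-joint arm with a two-finger parallel gripper is mounted at the origin on the work surface; the furniture and walls round the work are solid. World frame = base frame: x ahead of the robot, y to its left, z up, the work surface at z = 0. Lengths are in mm, angles in rad, forces in N, time in s.
With the tool pointing down it reaches from about 425 to 925 mm from the base axis. Payload 6.8 kg.
Tool frame: the origin (TCP) lies midway between the tips of the shut fingers; the grasp point (between the pads) lies 19 mm behind it; x points along the fingers, y is the direction in which the jaws open and shut, and the axes are right-handed (so a half turn about x gives the same grasp; the last joint's range is limited). The gripper opens to 85 mm and grips with 20 to 120 N. Pads are 22 mm wide; open, the fingers measure 114 mm over their backs; the gripper's body (76 mm by 85 mm) begins 54 mm behind the grasp point. The pads swing forward as they close: fully open they stand 13 mm farther back than shut.
Start: joints at [-1.245, 0.477, 0.022, 1.555, -0.011, 1.109, -0.083], TCP at [283.716, 612.497, 231.308] pointing down, gripper open.
Joint ranges: [-2.96, 2.96], [-0.34, 2.1], [-1.41, 1.46], [0.24, 2.44], [-1.37, 4.51], [0.17, 1.92], [-2.96, 2.96]. Speed limits (rad/s): [2.39, 2.39, 3.14, 3.14, 3.14, 3.14, 3.14].

INTERFACE

Orientations are given as a unit quaternion [w, x, y, z].
In Python, from plant import ctrl gives the robot as it stands.
- The arm moves only by the tool servo_tool, never from a script. Its argument "increments" is a list of rows, each a list of 6 numbers: the shift along the tool's x, y, z in m, then the turn, a rotation vector about the tool's x, y, z in rad. In form: [[x, y, z, wx, wy, wz], ...]. A call has 1 to 8 rows; each row shifts and turns the pose as measured when the row begins, along the tool's axes as they then stand; what a row does not reach is not made up. A row lasts 1/10 s, in which the tool goes at most 50 mm and 8.59 degrees, less where a joint would pass 70% of its speed; a pose out of reach is approached as far as the arm can. A call with a gripper value outside its range is refused whole. "hand" is the opening, from -1 (shut) to 1 (fully open), set as the call begins (left out, the last holds). The fingers move at their own pace and stop on an object; the grip force is fixed at half the most. Time passes only in rows, so rows that do not move let the fingers close. It gives the time, the measured TCP pose, the force and the opening at its end, in the units of the state.
- ctrl.get_obs(): the state, without advancing time (a new reading comes with each control period).
- ctrl.snapshot(name): name is "scene" or "top"; returns a dict with "image" (420x560x3 uint8, red, green, blue), "depth" (420x560 float32, mm along the optical axis (not along the pixel's ray), 0 where there is no reading), "fx", "fy", "cx", "cy" (pixels), "extrinsics" (4x4, takes a point from world to camera coordinates). Camera axes: x right, y up, looking along -z (the intrinsics and any distortion apply to the point x, -y, -z); pixel columns grow to the right and rows downward; lengths in mm; the calibration is good to about 2 mm. A picture is of the moment at which its call begins.
- ctrl.sign_off(): hands the job in, once; it reports no verdict.
The state is a dict: "time_s": time; "joint_positions": joint angles; "qd": joint speeds; "joint_torque": joint torques, N m; "tcp_pos": TCP position; "eef_rot": TCP orientation; "ft_force": force on the tool from outside, world axes, zero at the start; "moment": the same for the moment, N m; "gripper_width": finger opening in mm.
Only numpy, scipy, OpenCV 4.12 (cv2) and the standard library are available. Lean on these libraries where they do the work, as an engineer would, in place of code of your own. Each camera call takes 0.05 s, during which the arm holds its last target. There are 200 camera calls.

## Working session

There is one attempt and no reset: what is moved stays moved. The work goes in short steps, Python scripts to look and compute and a tool call to move; the robot and the scene stay as the last step left them, time stands still between calls to the robot, and variables do not carry over. Pictures are saved under pics/ and viewed, about 8 in all and at most 12, crops included, and the job is handed in when it is done.

Besides the shell and the picture viewer there is one more tool, called after "Call:" as name([rows], argument=value, ...), one row to a line, values as JSON. servo_tool: Moves the arm, as the interface text tells. Its arguments: {"type":"object","properties":{"increments":{"type":"array"},"hand":{"type":"number"}},"required":["increments"]}

```bash
mkdir -p pics; cat > h.py <<'E'
import numpy as np, cv2
from plant import ctrl
def snap(n,f):
    s=ctrl.snapshot(n); cv2.imwrite('pics/'+f+'.png',s['image'][:,:,::-1]); np.savez('pics/'+f+'.npz',**s); return s
def cloud(s):
    d=s['depth'];v,u=np.indices(d.shape)
    c=np.stack([(u-s['cx'])/s['fx']*d,-(v-s['cy'])/s['fy']*d,-d,np.ones_like(d)],-1)
    return (c@np.linalg.inv(s['extrinsics']).T)[...,:3]
E
python3 - <<'E'
from h import *
ims=[]
for n in('scene','top'):
    s=snap(n,n+'0'); P=cloud(s); print(n,s['fx'],s['extrinsics'].round(3).tolist())
    ims.append(s['image'][:,:,::-1])
print(ctrl.get_obs())
E
```

```text
scene 399.4762640667118 [[0.652, -0.758, 0.011, -286.082], [0.551, 0.484, 0.679, -355.758], [-0.521, -0.437, 0.734, -605.157], [0.0, 0.0, 0.0, 1.0]]
top 486.1623210028489 [[-0.139, -0.99, -0.004, 117.699], [0.969, -0.136, 0.208, -503.475], [-0.207, 0.025, 0.978, -1153.719], [0.0, 0.0, 0.0, 1.0]]
{'time_s': 0.1, 'joint_positions': array([-1.24512367,  0.47774328,  0.02233401,  1.55634682, -0.01155108,
        1.10930091, -0.08308162]), 'qd': array([ 1.58394204e-04, -8.76635178e-04, -2.38617716e-04, -4.85507386e-03,
        8.45327501e-05,  8.42946116e-04,  1.13949286e-03]), 'joint_torque': array([ 4.23426289e-03, -5.97762966e+01,  1.61320265e+00, -2.81955510e+01,
        1.27931644e-02,  5.06142183e-03,  1.08805764e-07]), 'tcp_pos': array([283.46714258, 612.00397535, 230.40786117]), 'eef_rot': array([ 0.69044045,  0.15157204,  0.69064429, -0.15273626]), 'ft_force': array([-0.42693986,  0.24352965,  0.5404172 ]), 'moment': array([-2.42620065e-05,  5.03261062e-02, -5.29219040e-03]), 'gripper_width': 85.48502322641808}
```

View pics/scene0.png

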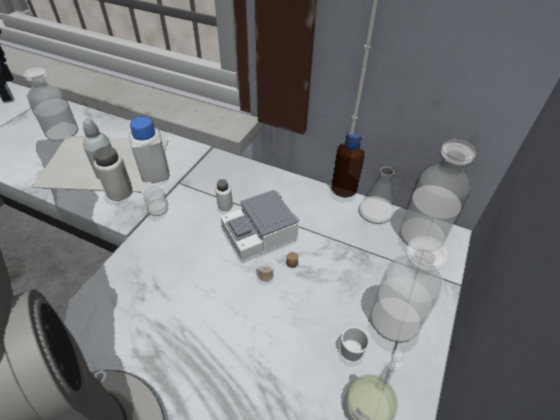

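View pics/top0.png

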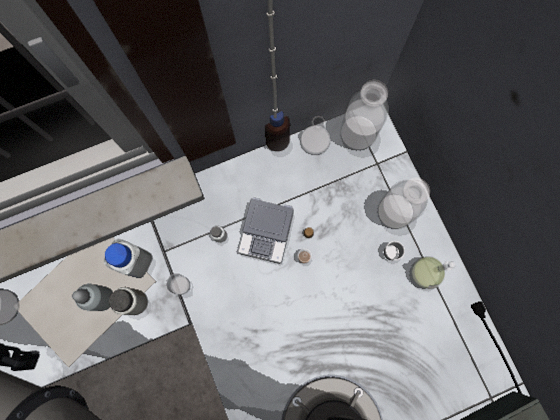

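The holder stands at about (265,230) in the top view. The vial is at (217,233), the cork at (308,232), another small item at (303,257), and the cup or beaker at (392,251) and (180,285). I'll measure the holder from depth.

```bash
python3 - <<'E'
from h import *
for n in('top','scene'):
    s=dict(np.load(f'pics/{n}0.npz')); P=cloud(s)
    box=np.zeros((420,560),bool)
    if n=='top': box[192:268,232:298]=1
    else: box[188:262,216:302]=1
    def rect(lo,hi,lab):
        m=box&(P[...,2]>lo)&(P[...,2]<hi); q=P[m]
        r=cv2.minAreaRect(q[:,:2].astype(np.float32)); print(n,lab,m.sum(),r,np.median(q,0).round(1), cv2.boxPoints(r).round(0).tolist())
    rect(30,75,'all');rect(57.5,70,'lid');rect(48,70,'tab+lid');rect(38,47,'deck')
    print(np.histogram(P[box][:,2],bins=np.arange(-6,80,4)))
    for (u,v) in ([(264,247),(268,218),(217,233),(308,232),(303,257),(278,180),(345,240)] if n=='top' else [(243,228),(270,212)]):
        print((u,v),P[v,u].round(1))
im=dict(np.load('pics/top0.npz'))['image'][:,:,::-1]
a=cv2.resize(im[185:285,165:325],None,fx=5,fy=5,interpolation=cv2.INTER_CUBIC);cv2.imwrite('pics/c1.png',a)
E
```

```text
top all 2521 ((488.63018798828125, 91.10893249511719), (110.11959075927734, 141.13446044921875), 68.4355697631836) [484.4  91.7  62.3] [[403.0, 66.0], [534.0, 14.0], [574.0, 116.0], [443.0, 168.0]]
top lid 1577 ((494.8624267578125, 88.75418090820312), (109.83555603027344, 127.53115844726562), 68.25849914550781) [508.2  83.8  64.3] [[415.0, 61.0], [534.0, 14.0], [574.0, 116.0], [456.0, 163.0]]
top tab+lid 1874 ((490.1781921386719, 90.47362518310547), (110.09386444091797, 137.5289764404297), 68.27230072021484) [500.1  90.5  63.7] [[406.0, 65.0], [534.0, 14.0], [574.0, 116.0], [447.0, 167.0]]
top deck 548 ((478.6650085449219, 95.0783920288086), (110.08667755126953, 119.49858093261719), 68.53350830078125) [445.6 104.3  42.1] [[403.0, 66.0], [514.0, 22.0], [554.0, 124.0], [443.0, 168.0]]
(array([ 780, 1311,  260,   17,   10,    7,   12,   11,    8,   16,   50,
        267,  244,   99,  125,  144,  274,  902,  387,   13,    0]), array([-6, -2,  2,  6, 10, 14, 18, 22, 26, 30, 34, 38, 42, 46, 50, 54, 58,
       62, 66, 70, 74, 78]))
(264, 247) [444.  101.7  51.7]
(268, 218) [511.8  82.3  65.
[... 575 characters left out ...]
d 2174 ((494.7698669433594, 93.63272094726562), (235.01907348632812, 133.83201599121094), 68.54863739013672) [494.6  84.7  63.4] [[390.0, 9.0], [514.0, -40.0], [600.0, 179.0], [475.0, 227.0]]
scene deck 828 ((462.2216491699219, 108.02081298828125), (122.97277069091797, 215.5743408203125), 5.2786784172058105) [445.5  79.9  41.3] [[391.0, 210.0], [411.0, -5.0], [533.0, 6.0], [514.0, 221.0]]
(array([ 645, 1607,  112,   98,  108,  111,  111,  176,  120,  104,  111,
        519,  273,  166,  263,  217,  169, 1271,  156,    0,    0]), array([-6, -2,  2,  6, 10, 14, 18, 22, 26, 30, 34, 38, 42, 46, 50, 54, 58,
       62, 66, 70, 74, 78]))
(243, 228) [442.8  92.9  54.3]
(270, 212) [507.9  74.8  63.7]
```

View pics/c1.png

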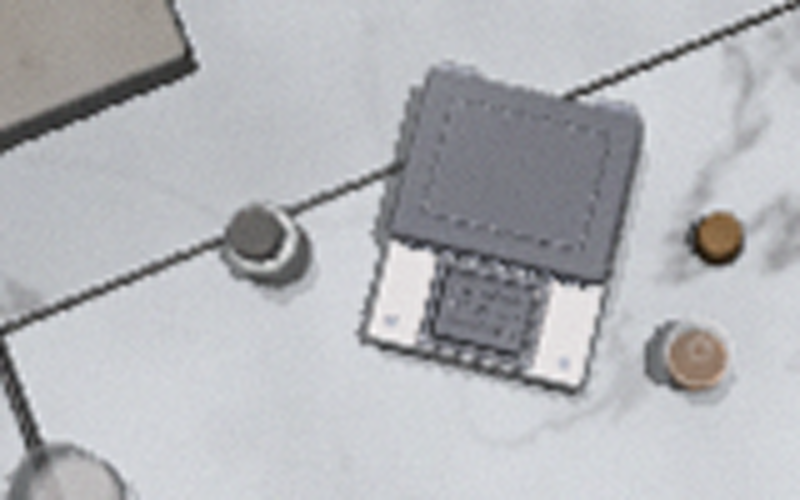

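```bash
cat >> h.py <<'E'
from scipy.spatial.transform import Rotation as R
YAW=np.arctan2(-52,131); HX=np.array([np.cos(YAW),np.sin(YAW),0]); HY=np.array([-HX[1],HX[0],0]); O=np.array([503.,85.4,0])
def H(x,y,z): return O+x*HX+y*HY+np.array([0,0,z])
def rep(target=None,yaxis=HY):
    o=ctrl.get_obs(); q=o['eef_rot']; r=R.from_quat([q[1],q[2],q[3],q[0]]); M=r.as_matrix(); d=o['tcp_pos']-O
    print('t',round(o['time_s'],2),'holder xyz',(d@HX).round(1),(d@HY).round(1),d[2].round(1),'F(holder)',[(o['ft_force']@a).round(2) for a in(HX,HY,[0,0,1])],'w',o['gripper_width'])
    if target is not None:
        y=yaxis*np.sign(yaxis@M[:,1]) ; x=np.array([0,0,-1.]); D=np.stack([x,y,np.cross(x,y)],1)
        print('shift tool mm',(M.T@(target-o['tcp_pos'])).round(1),'rotvec tool',(r.inv()*R.from_matrix(D)).as_rotvec().round(4),'world',(target-o['tcp_pos']).round(1)); print(M.round(3).tolist())
E
python3 - <<'E'
from h import *
print(YAW)
for a in(HX,HY): rep(H(-68,0,150),a)
s=dict(np.load('pics/top0.npz')); P=cloud(s)
a=np.array([283,612]);b=H(-68,0,0)[:2]; u=(b-a)/np.linalg.norm(b-a);d=P[...,:2]-a
al=d@u; pe=abs(d@np.array([-u[1],u[0]])); L=np.linalg.norm(b-a)
for k in range(0,int(L)+60,60):
    m=(al>k-30)&(al<k+30)&(pe<130)&(s['depth']>0)
    print(k,m.sum(),P[...,2][m].max() if m.any() else None)
E
```

```text
-0.3778713370978186
t 0.1 holder xyz -398.3 408.5 230.4 F(holder) [np.float64(-0.49), np.float64(0.07), np.float64(0.54)] w 85.48502322641808
shift tool mm [  81.1 -389.2  352.6] rotvec tool [1.5149e+00 1.3000e-03 1.3000e-03] world [ 156.3 -501.5  -80.4]
[[-0.001, 0.42, 0.907], [-0.002, 0.907, -0.42], [-1.0, -0.002, 0.0]]
t 0.1 holder xyz -398.3 408.5 230.4 F(holder) [np.float64(-0.49), np.float64(0.07), np.float64(0.54)] w 85.48502322641808
shift tool mm [  81.1 -389.2  352.6] rotvec tool [-0.0559  0.      0.0017] world [ 156.3 -501.5  -80.4]
[[-0.001, 0.42, 0.907], [-0.002, 0.907, -0.42], [-1.0, -0.002, 0.0]]
0 2608 354.93257904289135
60 2761 360.21176176314293
120 2640 167.6019098478332
180 2164 711.276256872254
240 3491 718.3588946369599
300 2310 119.50096796412481
360 2460 60.38042374838005
420 2401 81.24209872687243
480 2408 79.48566530884182
540 2456 71.3187849393712
```

```bash
python3 - <<'E'
from h import *
s=dict(np.load('pics/top0.npz')); P=cloud(s)
m=(P[...,0]>200)&(P[...,0]<560)&(P[...,1]>0)&(P[...,1]<750)&(s['depth']>0)
for lo,hi in((100,170),(170,300),(300,500),(500,1200)):
    k=m&(P[...,2]>lo)&(P[...,2]<hi); v,u=np.nonzero(k); q=P[k]
    if len(q): print(lo,len(q),'px',u.min(),u.max(),v.min(),v.max(),'xyz',q.min(0).round(),q.max(0).round(),np.median(q,0).round())
c=(np.linalg.inv(s['extrinsics'])[:3,3]);print(c)
e=s['extrinsics']@np.r_[283.5,612,230,1];print('tcp px',s['cx']-s['fx']*e[0]/e[2],s['cy']+s['fy']*e[1]/e[2])
E
```

```text
100 7637 px 0 186 203 313 xyz [330. 270. 100.] [560. 716. 168.] [503. 512. 137.]
170 123 px 22 39 350 368 xyz [242. 540. 245.] [278. 571. 300.] [267. 554. 295.]
300 647 px 0 36 343 370 xyz [242. 540. 300.] [295. 594. 360.] [264. 563. 333.]
500 3135 px 0 91 370 419 xyz [200. 286. 646.] [254. 410. 748.] [219. 329. 718.]
[ 265.33377351   77.14322517 1233.7154859 ]
tcp px 17.856871125240787 348.0467046517281
```

Call:
servo_tool([
  [0,-0.03,0.027,0,0,0],
  [0,-0.03,0.027,0,0,0],
  [0,-0.03,0.027,0,0,0],
  [0,-0.03,0.027,0,0,0],
  [0,-0.03,0.027,0,0,0],
  [0,-0.03,0.027,0,0,0],
  [0,-0.03,0.027,0,0,0],
  [0,-0.03,0.027,0,0,0],
], hand=-1)

```text
time_s: 0.9
tcp_pos: [377.1, 296.7, 226.2]
eef_rot: [0.69, 0.146, 0.693, -0.15]
ft_force: [0.9, -0.4, 0.3]
gripper_width: 0.2
```

```bash
python3 -c "
from h import *
rep(H(-68,0,90))"
```

```text
t 0.9 holder xyz -195.0 150.0 226.2 F(holder) [np.float64(1.01), np.float64(-0.03), np.float64(0.27)] w 0.24200944133671046
shift tool mm [ 136.6 -143.3  134. ] rotvec tool [-0.0447 -0.0037  0.006 ] world [  62.7 -186.2 -136.2]
[[-0.006, 0.41, 0.912], [-0.004, 0.912, -0.41], [-1.0, -0.006, -0.004]]
```

Call:
servo_tool([
  [0,-0.03,0.028,-0.01,0,0.001],
  [0,-0.03,0.028,-0.01,-0.001,0.001],
  [0,-0.03,0.028,-0.01,-0.001,0.001],
  [0,-0.03,0.028,-0.01,-0.001,0.001],
  [0.02,-0.018,0.017,-0.005,-0.001,0.001],
  [0.02,0,0,0,0,0],
  [0.02,0,0,0,0,0],
  [0.0,0,0,0,0,0],
])

```text
time_s: 1.7
tcp_pos: [443.4, 102.9, 164.8]
eef_rot: [0.694, 0.136, 0.693, -0.137]
ft_force: [-0.4, -0.0, -0.3]
gripper_width: 0.3
```

```bash
python3 -c "
from h import *
rep(H(-68,0,70))"
```

```text
t 1.7 holder xyz -61.8 -5.7 164.8 F(holder) [np.float64(-0.36), np.float64(-0.17), np.float64(-0.29)] w 0.2785088434232748
shift tool mm [94.8  5.8 -6.4] rotvec tool [-0.0101  0.0019  0.0014] world [ -3.6   7.6 -94.8]
[[0.001, 0.378, 0.926], [-0.002, 0.926, -0.378], [-1.0, -0.001, 0.002]]
```

Call:
servo_tool([
  [0.02,0.003,-0.003,-0.005,0.001,0.001],
  [0.02,0.003,-0.003,-0.005,0.001,0.001],
  [0.02,0,0,0,0,0],
  [0.02,0,0,0,0,0],
  [0.008,0,0,0,0,0],
  [0,0,0,0,0,0],
])

```text
time_s: 2.3
tcp_pos: [442.6, 113.8, 78.1]
eef_rot: [0.696, 0.133, 0.694, -0.13]
ft_force: [-0.2, -0.0, 0.2]
gripper_width: 0.3
```

```bash
python3 -c "
from h import *
rep(H(-68,0,70))
s=snap('scene','scene1'); t=snap('top','top1')
a=cv2.resize(s['image'][150:270,180:330,::-1],None,fx=4,fy=4,interpolation=cv2.INTER_CUBIC)
cv2.imwrite('pics/c2.png',a)"
```

```text
t 2.3 holder xyz -66.6 4.1 78.1 F(holder) [np.float64(-0.16), np.float64(-0.11), np.float64(0.2)] w 0.25646912683868844
shift tool mm [ 8.1 -4.2 -1.4] rotvec tool [ 0.0029  0.0023 -0.0049] world [-2.8 -3.3 -8.1]
[[0.004, 0.366, 0.931], [0.004, 0.931, -0.366], [-1.0, 0.005, 0.002]]
```

View pics/c2.png

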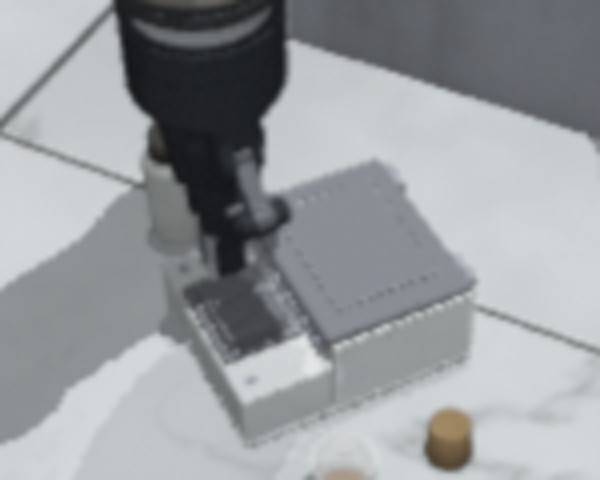

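Seen: the fingertip (crop 232,277) hangs over the left half of the tab (tab about 190–300, 285–345). Clear of the lid. Correct y and descend.

Call:
servo_tool([
  [0.008,-0.004,-0.002,0.002,0.002,-0.004],
  [0.006,0,0,0,0,0],
  [0.004,0,0,0,0,0],
  [0.002,0,0,0,0,0],
  [0,0,0,0,0,0],
])

```text
time_s: 2.9
tcp_pos: [441.4, 111.4, 59.7]
eef_rot: [0.696, 0.134, 0.693, -0.131]
ft_force: [0.3, -0.7, -0.5]
gripper_width: 0.1
```

```bash
python3 -c "
from h import *
rep(H(-68,0,48))"
```

```text
t 2.9 holder xyz -66.8 1.4 59.7 F(holder) [np.float64(0.5), np.float64(-0.51), np.float64(-0.49)] w 0.10718004937034332
shift tool mm [11.7 -1.5 -1.2] rotvec tool [ 0.0003  0.0045 -0.0052] world [ -1.6  -0.9 -11.7]
[[0.006, 0.369, 0.93], [0.003, 0.93, -0.369], [-1.0, 0.005, 0.004]]
```

Call:
servo_tool([
  [0.003,-0.001,-0.001,0,0.003,-0.003],
  [0.003,0,0,0,0,0],
  [0.002,0,0,0,0,0],
  [0.002,0,0,0,0,0],
])

```text
time_s: 3.3
tcp_pos: [440.2, 110.9, 49.5]
eef_rot: [0.695, 0.133, 0.694, -0.132]
ft_force: [-1.0, -0.1, 2.9]
gripper_width: 0.2
```

```bash
python3 -c "
from h import *
rep(H(-68,0,48))"
```

```text
t 3.3 holder xyz -67.7 0.5 49.5 F(holder) [np.float64(-0.89), np.float64(-0.44), np.float64(2.88)] w 0.18985190520087739
shift tool mm [ 1.5 -0.5 -0.3] rotvec tool [ 0.0001  0.0013 -0.0024] world [-0.4 -0.4 -1.5]
[[0.002, 0.369, 0.929], [0.002, 0.929, -0.369], [-1.0, 0.002, 0.001]]
```

Call:
servo_tool([
  [0.001,0,0,0,0,0],
  [0.001,0,0,0,0,0],
  [0,0,0,0,0,0],
  [0,0,0,0,0,0],
  [0,0,0,0,0,0],
  [0,0,0,0,0,0],
])

```text
time_s: 3.9
tcp_pos: [440.2, 110.8, 47.4]
eef_rot: [0.695, 0.134, 0.694, -0.132]
ft_force: [-1.2, -0.6, 4.0]
gripper_width: 0.1
```

```bash
python3 -c "
from h import *
rep(H(-68,0,48))
s=snap('scene','scene2')
a=cv2.resize(s['image'][150:270,180:330,::-1],None,fx=4,fy=4,interpolation=cv2.INTER_CUBIC)
cv2.imwrite('pics/c3.png',a)"
```

```text
t 3.9 holder xyz -67.7 0.5 47.4 F(holder) [np.float64(-0.91), np.float64(-1.05), np.float64(3.97)] w 0.05640212243179551
shift tool mm [-0.6 -0.5 -0.3] rotvec tool [ 0.      0.0011 -0.0024] world [-0.4 -0.4  0.6]
[[0.002, 0.369, 0.929], [0.002, 0.929, -0.369], [-1.0, 0.002, 0.001]]
```

View pics/c3.png

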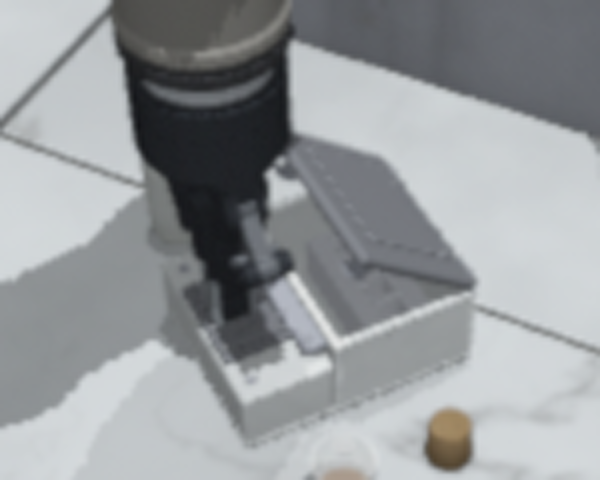

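The lid has sprung up (front edge about (295,150)–(365,265) in the crop, a strike visible at each end), clear of the gripper. I'll lift straight up in front of it.

Call:
servo_tool([
  [-0.005,0,0,0,0,0],
  [-0.01,0,0,0,0,0],
  [-0.015,0,0,0,0,0],
  [-0.015,0,0,0,0,0],
  [-0.01,0,0,0,0,0],
  [0,0,0,0,0,0],
  [0,0,0,0,0,0],
  [0,0,0,0,0,0],
])

```text
time_s: 4.75
tcp_pos: [440.3, 110.9, 106.4]
eef_rot: [0.696, 0.134, 0.694, -0.132]
ft_force: [0.4, 0.6, -1.1]
gripper_width: 0.4
```

```bash
python3 -c "
from h import *
rep(H(-25,0,105))
for n in('top','scene'):
    s=snap(n,n+'3'); P=cloud(s)
    d=P-O; x=d@HX;y=d@HY;z=d[...,2]
    for lo in range(-40,40,10):
        m=(x>-30)&(x<60)&(y>lo)&(y<lo+10)&(z>66)&(z<150)
        if m.sum()>10:
            ang=np.arctan2(z[m]-62,52-x[m]); print(n,lo,m.sum(),'angle',np.median(ang).round(2),'zmax',np.percentile(z[m],98).round(),'xmin',np.percentile(x[m],2).round())
"
```

```text
t 4.75 holder xyz -67.7 0.5 106.4 F(holder) [np.float64(0.15), np.float64(0.65), np.float64(-1.06)] w 0.36436740130498946
shift tool mm [ 1.5 -0.5 42.7] rotvec tool [ 0.0002  0.0022 -0.0032] world [ 39.5 -16.2  -1.4]
[[0.003, 0.369, 0.93], [0.002, 0.93, -0.369], [-1.0, 0.003, 0.002]]
top -40 51 angle 0.98 zmax 120.0 xmin 7.0
top -30 28 angle 1.04 zmax 100.0 xmin 26.0
scene -40 53 angle 0.93 zmax 127.0 xmin -7.0
scene -30 51 angle 0.96 zmax 129.0 xmin -2.0
scene -20 47 angle 0.96 zmax 127.0 xmin -2.0
scene -10 42 angle 0.96 zmax 128.0 xmin -3.0
scene 0 45 angle 0.95 zmax 128.0 xmin -3.0
scene 10 44 angle 0.96 zmax 128.0 xmin -3.0
scene 20 41 angle 0.96 zmax 128.0 xmin -2.0
scene 30 54 angle 0.91 zmax 128.0 xmin -7.0
```

The lid stands at about 0.93 rad and its edge (z 128, x −2) matches the description. I'll approach, then push slowly.

Call:
servo_tool([
  [0,0,0.012,0,0.001,-0.001],
  [0,0,0.014,0,0.001,-0.001],
  [0,0,0.012,0,0,-0.001],
  [0,0,0.006,0,0,0],
  [0,0,0.005,0,0,0],
  [0,0,0.005,0,0,0],
  [0,0,0.005,0,0,0],
])

```text
time_s: 5.55
tcp_pos: [498.1, 86.7, 104.3]
eef_rot: [0.693, 0.132, 0.696, -0.134]
ft_force: [-2.7, 0.7, 1.7]
gripper_width: 0.2
```

```bash
python3 -c "
from h import *
rep(H(40,0,105))"
```

```text
t 5.55 holder xyz -5.0 -0.6 104.3 F(holder) [np.float64(-2.78), np.float64(-0.37), np.float64(1.69)] w 0.15300923526605334
shift tool mm [-0.9  0.6 45. ] rotvec tool [-0.     -0.0048  0.0037] world [ 42.1 -16.1   0.7]
[[-0.006, 0.369, 0.929], [-0.002, 0.929, -0.369], [-1.0, -0.004, -0.005]]
```

Contact at about 2.8 N, which is the expected hinge friction. I'll continue.

Call:
servo_tool([
  [0,0,0.005,0,-0.002,0.002],
  [0,0,0.005,0,-0.002,0.001],
  [0,0,0.005,0,0,0],
  [0,0,0.005,0,0,0],
  [0,0,0.005,0,0,0],
  [0,0,0.004,0,0,0],
  [0,0,0.004,0,0,0],
])

```text
time_s: 6.25
tcp_pos: [532.8, 73.3, 106.0]
eef_rot: [0.695, 0.133, 0.694, -0.133]
ft_force: [-1.2, 0.2, 2.4]
gripper_width: 0.0
```

```bash
python3 -c "
from h import *
rep(H(48,0,105))"
```

```text
t 6.25 holder xyz 32.2 -0.3 106.0 F(holder) [np.float64(-1.19), np.float64(-0.21), np.float64(2.39)] w 0.03089849162272525
shift tool mm [ 1.   0.3 15.8] rotvec tool [ 0.0002  0.0024 -0.0012] world [14.8 -5.6 -1. ]
[[0.003, 0.369, 0.93], [0.0, 0.93, -0.369], [-1.0, 0.001, 0.002]]
```

Call:
servo_tool([
  [0,0,0.003,0,0,0],
  [0,0,0.003,0,0,0],
  [0,0,0.003,0,0,0],
  [0,0,0.003,0,0,0],
  [0,0,0.002,0,0,0],
])

```text
time_s: 6.75
tcp_pos: [547.2, 67.4, 105.7]
eef_rot: [0.695, 0.133, 0.694, -0.133]
ft_force: [-0.5, 0.6, -1.0]
gripper_width: -0.6
```

```bash
cat > ang.py <<'E'
from h import *
rep(H(52,0,105))
for n in('scene','top'):
    s=snap(n,'a'+n+str(int(ctrl.get_obs()['time_s']*100))); d=cloud(s)-O; x=d@HX;y=d@HY;z=d[...,2]
    for a,b in((-50,-25),(-25,25),(25,50)):
        m=(y>a)&(y<b)&(z>75)&(z<155)&(x>30)&(x<95)
        if m.sum()>10: p=np.polyfit(z[m],x[m],1); print(n,a,m.sum(),'lean fit angle',(np.pi/2+np.arctan(p[0])).round(2),'med',np.median(np.arctan2(z[m]-58,52-x[m])).round(2),'top z,x',np.percentile(z[m],97).round(),np.median(x[m&(z>z[m].max()-8)]).round())
E
python3 ang.py
```

```text
t 6.75 holder xyz 47.7 -0.4 105.7 F(holder) [np.float64(-0.69), np.float64(0.4), np.float64(-0.97)] w -0.6100789749827333
shift tool mm [0.7 0.4 4.3] rotvec tool [-0.0001  0.0022 -0.001 ] world [ 4.1 -1.2 -0.7]
[[0.002, 0.369, 0.929], [0.0, 0.929, -0.369], [-1.0, 0.001, 0.002]]
scene -50 255 lean fit angle 1.7 med 1.74 top z,x 143.0 44.0
scene -25 326 lean fit angle 1.37 med 1.62 top z,x 154.0 38.0
scene 25 43 lean fit angle 1.53 med 1.7 top z,x 144.0 37.0
```

Call:
servo_tool([
  [0,0,0.002,0,0,0],
  [0,0,0.002,0,0,0],
  [0,0,0,0,0,0],
])

```text
time_s: 7.15
tcp_pos: [550.9, 65.9, 105.4]
eef_rot: [0.695, 0.133, 0.694, -0.133]
ft_force: [-0.4, 0.0, -0.9]
gripper_width: -0.1
```

```bash
python3 ang.py
```

```text
t 7.15 holder xyz 51.7 -0.5 105.4 F(holder) [np.float64(-0.35), np.float64(-0.09), np.float64(-0.93)] w -0.06810975264742233
shift tool mm [0.4 0.5 0.3] rotvec tool [ 0.0001  0.0019 -0.0006] world [ 0.4  0.3 -0.4]
[[0.002, 0.369, 0.929], [-0.0, 0.929, -0.369], [-1.0, 0.001, 0.002]]
scene -50 264 lean fit angle 1.75 med 1.81 top z,x 142.0 42.0
scene -25 355 lean fit angle 1.41 med 1.73 top z,x 153.0 42.0
scene 25 58 lean fit angle 1.53 med 1.77 top z,x 135.0 40.0
```

Call:
servo_tool([
  [0,0,0.0015,0,0,0],
  [0,0,0.0015,0,0,0],
])

```text
time_s: 7.45
tcp_pos: [551.3, 65.7, 105.3]
eef_rot: [0.693, 0.133, 0.696, -0.132]
ft_force: [-6.4, 2.0, 5.6]
gripper_width: 0.2
```

```bash
python3 ang.py
```

```text
t 7.45 holder xyz 52.1 -0.5 105.3 F(holder) [np.float64(-6.73), np.float64(-0.51), np.float64(5.64)] w 0.24001249133215552
shift tool mm [ 0.3  0.5 -0.1] rotvec tool [ 0.0009 -0.0032  0.0004] world [ 0.1  0.5 -0.3]
[[-0.003, 0.368, 0.93], [0.001, 0.93, -0.368], [-1.0, -0.0, -0.003]]
scene -50 258 lean fit angle 1.77 med 1.81 top z,x 140.0 42.0
scene -25 359 lean fit angle 1.43 med 1.74 top z,x 153.0 42.0
scene 25 60 lean fit angle 1.65 med 1.78 top z,x 108.0 41.0
```

The lid is against its stop: only 0.4 mm of motion as the force rose to 7 N. I'll back off, then rise.

Call:
servo_tool([
  [0,0,-0.004,0,0,0],
  [0,0,-0.01,0,0,0],
  [0,0,-0.02,0,0,0],
  [0,0,-0.025,0,0,0],
  [0,0,-0.025,0,0,0],
  [-0.02,0,-0.02,0,0,0],
  [-0.03,0,-0.01,0,0,0],
  [-0.03,0,0,0,0,0],
])

```text
time_s: 8.35
tcp_pos: [437.3, 108.1, 184.0]
eef_rot: [0.693, 0.131, 0.696, -0.134]
ft_force: [1.0, 0.9, -0.2]
gripper_width: 0.2
```

Call:
servo_tool([
  [-0.04,0,-0.01,0,0,0],
  [-0.04,0,-0.01,0,0,0],
  [-0.04,0,0,0,0,0],
  [0,0,0,0,0,0],
  [0,0,0,0,0,0],
  [0,0,0,0,0,0],
])

```text
time_s: 8.95
tcp_pos: [417.5, 116.8, 312.3]
eef_rot: [0.696, 0.133, 0.693, -0.131]
ft_force: [-0.8, 0.5, -0.7]
gripper_width: 0.1
```

```bash
python3 ang.py; python3 - <<'E'
from h import *
s=snap('scene','scene9');t=snap('top','top9')
a=np.hstack([cv2.resize(s['image'][150:280,190:320,::-1],(400,400)),cv2.resize(t['image'][180:290,205:315,::-1],(400,400))]);cv2.imwrite('pics/end.png',a)
E
```

```text
t 8.95 holder xyz -91.0 -2.3 312.3 F(holder) [np.float64(-0.93), np.float64(0.18), np.float64(-0.72)] w 0.08820124924021253
shift tool mm [207.8   1.3 142.3] rotvec tool [ 0.002   0.0038 -0.0038] world [ 133.8  -50.6 -207.3]
[[0.005, 0.367, 0.93], [0.002, 0.93, -0.367], [-1.0, 0.004, 0.004]]
scene -50 254 lean fit angle 1.81 med 1.82 top z,x 141.0 75.0
scene -25 463 lean fit angle 1.87 med 1.82 top z,x 140.0 74.0
scene 25 233 lean fit angle 1.84 med 1.81 top z,x 140.0 74.0
top -50 171 lean fit angle 1.84 med 1.79 top z,x 142.0 75.0
top -25 86 lean fit angle 1.91 med 1.81 top z,x 143.0 74.0
```

View pics/end.png

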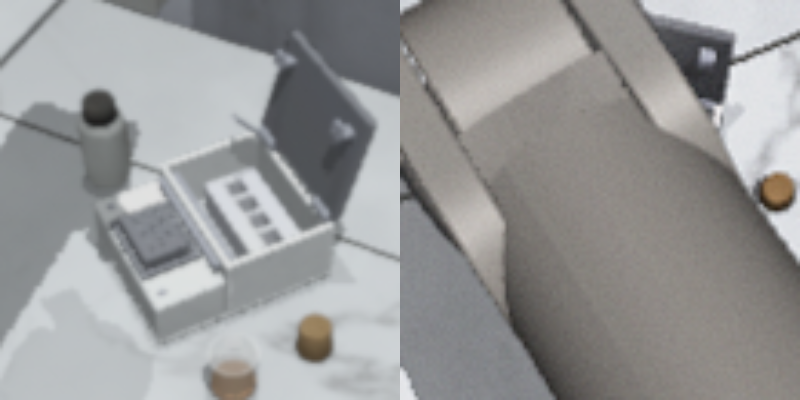

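The lid is fully open at about 1.83 rad (left panel, leaning back at (320,130)), the tab is up at (150,235), and the vial, cork and weighing bottle are still standing. One numeric check before handing in.

```bash
python3 - <<'E'
from h import *
a=dict(np.load('pics/scene0.npz'));b=dict(np.load('pics/scene9.npz'))
d=cloud(b)-O;x=d@HX;y=d@HY;m=(abs(x+60)<14)&(abs(y)<18)&(d[...,2]>40)
print('tab top z',np.median(d[...,2][m]))
for n,(u,v) in dict(vial=(224,195),cork=(292,260),bottle=(265,270),cup=(353,345),beaker=(155,200)).items():
    w=20; A=[cv2.cvtColor(i['image'][v-w:v+w,u-w:u+w],cv2.COLOR_RGB2GRAY).astype(np.float32) for i in(a,b)]
    print(n,'shift px',np.round(cv2.phaseCorrelate(*A),2))
print(ctrl.sign_off())
E
```

```text
tab top z 54.02286858537832Traceback (most recent call last):
  File "<stdin>", line 7, in <module>
    return _wrapfunc(a, 'round', decimals=decimals, out=out)
    return _wrapit(obj, method, *args, **kwds)
    conv = _array_converter(obj)
ValueError: setting an array element with a sequence. The requested array has an inhomogeneous shape after 1 dimensions. The detected shape was (2,) + inhomogeneous part.
```

```bash
python3 - <<'E'
from h import *
a=dict(np.load('pics/scene0.npz'));b=dict(np.load('pics/scene9.npz'))
for n,(u,v) in dict(vial=(224,195),cork=(292,260),bottle=(265,270),cup=(353,345),beaker=(155,200)).items():
    w=20; A=[cv2.cvtColor(i['image'][v-w:v+w,u-w:u+w],cv2.COLOR_RGB2GRAY).astype(np.float32) for i in(a,b)]
    print(n,'shift px',cv2.phaseCorrelate(*A))
print(ctrl.sign_off())
E
```

```text
vial shift px ((-0.2368028195847316, 0.028661825777842154), 0.6833284628391266)
cork shift px ((0.0021110515134878938, 0.10208471434677335), 1.0172398281097412)
bottle shift px ((0.015859647960926537, -0.013728789802684105), 0.9962144590914249)
cup shift px ((0.030896166010876414, -0.014715026785399488), 1.001927444934845)
beaker shift px ((0.02087123063303764, -0.015849372295214437), 1.0024379360675812)
the job is handed in; nothing more can be done
None
```

The cuvette holder is open for loading, and the job is handed in at about 9 s on the robot's clock. I pressed the tab about 8 mm with the shut fingertips at about 4 N, and the lid sprang up to about 0.93 rad. I then pushed its front edge back until it met its stop, where the wrist force read about 7 N along the push (about 9 N in all), and moved the arm clear.

- **Lid:** depth from both cameras puts it at about 1.8 rad (separate readings 1.79–1.91), with its edge at z about 141 mm, so it is open past 1.72 rad.
- **Tab:** it is up again, with its top at 54 mm against the 55 mm given.
- **Small things:** all five moved less than 0.3 pixel (under 1 mm) between the first and last pictures. I picked out the cup and beaker by eye.
- **Disagreements:** while the gripper was in view, lid fits on the middle strip read low (1.37–1.43 rad). With the arm clear, every strip agreed within noise. The end-of-run top view was mostly blocked by the arm, so that last check rests on the scene camera.

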